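Lean a cartridge on the photo stand

ROBOT

A 6-joint arm with a two-finger parallel gripper is mounted at the origin on a cart in front of the work surface, level with it; the furniture and walls round the work are solid. World frame = base frame: x ahead of the robot, y to its left, z up, the work surface at z = 0. Lengths are in m, angles in degrees, forces in N, time in s.
With the tool pointing down it reaches from about 0.25 to 0.725 m from the base axis. Payload 9.7 kg.
Tool frame: the origin (TCP) lies midway between the tips of the shut fingers; the grasp point (between the pads) lies 19 mm behind it; z points along the fingers, y is the line along which they close (so a half turn about z gives the same grasp; the last joint's range is limited). The gripper opens to 85 mm and grips with 20 to 120 N. Pads are 22 mm wide; open, the fingers measure 114 mm over their backs; the gripper's body (76 mm by 85 mm) begins 54 mm behind the grasp point. The pads swing forward as they close: fully open they stand 13 mm farther back than shut.
Start: joints at [63.14, 4.979, 10.078, 95.1, 0, 90], TCP at [0.248, 0.491, 0.2] pointing down, gripper open.
Joint ranges: [-179.16, 179.16], [-48.56, 103.87], [-65.8, 70.77], [-126.05, 130.52], [-82.76, 87.17], [-180, 180]. Speed limits (degrees/s): [127.2, 127.2, 147.25, 180, 180, 180].

INTERFACE

Orientations are given as [roll, pitch, yaw] about the fixed x, y, z axes, in that order (R = Rz(yaw) Ry(pitch) Rx(roll)).
In Python, from workcell import * gives the robot as it stands.
- The arm moves only by the tool servo_tool, never from a script. Its argument "moves" is a list of rows, each a list of 4 numbers: the shift along the world's x, y, z in parts of the range, where 1.0 means 100 cm, then the turn about the world's z in parts of the range, where 1.0 means pi rad. A call has 1 to 20 rows; each row is the pose to reach, as a shift and turn from the pose commanded when the call began; what a row does not reach only later rows make up. A row lasts 1/12 s, in which the tool goes at most 41.7 mm and 7.16 degrees, less where a joint would pass 70% of its speed; a pose out of reach is approached as far as the arm can. A shift or turn number past 1, either way, is cut back to 1. A call with a gripper value outside its range is refused whole. "claw" is the closure, from 0 (fully open) to 1 (shut), set as the call begins (left out, the last holds). The fingers move at their own pace and stop on an object; "force" is the grip in N (left out, the last holds). Time passes only in rows, so rows that repeat a pose let the fingers close. It gives the time, the measured TCP pose, the force, the opening and the grip force at its end, in the units of the state.
- get_obs(): the state, without advancing time (a new reading comes with each control period).
- camera(name): name is "side" or "top"; returns the picture (480x640x3 uint8, red, green, blue); there is no depth.
- get_calibration(name): a dict with "fx", "fy", "cx", "cy" (pixels), "k1" (the pictures are not rectified: a ray, as slopes to the right and down, at radius r is drawn at 1 + k1 r^2 times it, then the intrinsics apply), "rvec" (rotation vector, rad) and "tvec" (3), from world to camera coordinates, as OpenCV has them. Camera axes: x right, y down, z forward; pixel columns grow to the right and rows downward; lengths in m; the calibration is good to about 2 mm. A picture is of the moment at which its call begins. get_calibration takes no time and is no camera call.
- job_done(): hands the job in; it is judged then, once.
The state is a dict: "time": time; "q": joint angles; "qd": joint speeds; "joint_efforts": joint torques, N m; "ee_pos": TCP position; "tcp_rot": TCP orientation; "wrist_force": force on the tool from outside, world axes, zero at the start; "torque": the same for the moment, N m; "opening": finger opening in m; "grasp_force": force on a finger pad.
Only numpy, scipy, OpenCV 4.12 (cv2) and the standard library are available. Lean on these libraries where they do the work, as an engineer would, in place of code of your own. Each camera call takes 0.05 s, during which the arm holds its last target. There are 200 camera calls.

TASK

The cartridge with the blue label is to be photographed: pick it up and lean it on the little yellow sloped stand, one long edge down on the ledge, its back flat against the sloping plate and the label facing out, centred sideways. Set it down gently rather than dropping it, let go so that it stays there by itself, and leave the other two cartridges where they lie.

Things in the scene. Friction and masses are not known exactly. Their poses are not given: they have to be found in the camera images.
- cart_blue: Game cartridge, grey shell with a blue label: a flat block 34 mm (x) by 57 mm (y) by 8 mm thick, lying on the desk label up. Origin at the centre of its underside (the unlabelled back); x along the 34 mm side, y along the 57 mm side, z out of the label. 14 to 27 g.
- cart_maroon: Game cartridge, dark red shell with an orange-brown label: a flat block 34 mm (x) by 57 mm (y) by 8 mm thick, lying on the desk label up. Origin at the centre of its underside (the unlabelled back); x along the 34 mm side, y along the 57 mm side, z out of the label. 14 to 27 g. Not the one to photograph.
- cart_green: Game cartridge, grey shell with a green label: a flat block 34 mm (x) by 57 mm (y) by 8 mm thick, lying on the desk label up. Origin at the centre of its underside (the unlabelled back); x along the 34 mm side, y along the 57 mm side, z out of the label. 14 to 27 g. Not the one to photograph.
- photo_stand: Yellow stand, fixed, base 88x60 mm, 52 high. Origin: mid-base, desk level; x to its rear, y left, z up; front faces -x. Sloping plate only 40 wide in y (fingers on a cartridge's short sides clear it); face rises 40 deg to +x, 46 long, from the corner (-22,0,22) mm; there a 40 wide ledge juts 7 mm, square to the face. Leaning cartridge: origin at (-9,0,33) mm, y along the stand's y.
Mind the look-alikes: they are no part of the job. Several things have the shape of the photo_stand; the one meant has the colours described above.

How it is judged (in metres and radians):
At the end, for the whole second after the job is handed in: The blue-label cartridge rests on the stand by itself, still, label outwards: its origin within 8 mm of the leaning place in the stand's x and z and 14 mm sideways, its label tilted 30 to 50 degrees from facing straight up, its long side within 11 degrees of the stand's y axis (x of cart_blue in the frame of photo_stand between -0.017 and -0.001 m and y of cart_blue in the frame of photo_stand between -0.014 and 0.014 m and z of cart_blue in the frame of photo_stand between 0.025 and 0.041 m and angle between cart_blue's own z axis and vertical between 0.5231 and 0.8731 rad and angle between the y axis of cart_blue and the y axis of photo_stand, either way round below 0.2 rad and contact force between cart_blue and photo_stand above 0.03 N and linear speed of cart_blue below 0.02 m/s and angular speed of cart_blue below 0.2 rad/s); the robot touches nothing.
It fails at once if the blue-label cartridge is let go in the air, its origin more than 65 mm above the desk (height (world z) of cart_blue above 0.065 m and contact force between cart_blue and the fingers below 0.02 N).
It fails at once if the cartridge with the orange-brown label is moved more than 20 mm (distance of cart_maroon from where it was at the start of the episode above 0.02 m).
It fails at once if the cartridge with the green label is moved more than 20 mm (distance of cart_green from where it was at the start of the episode above 0.02 m).
It also fails if it takes over 40 s, if anything falls off the work surface, if the arm or the gripper's body presses on something with over 40 N, if the wrist force passes 120 N, or if a joint passes its speed limit or range.

## Working session

There is one attempt and no reset: what is moved stays moved. The work goes in short steps, Python scripts to look and compute and a tool call to move; the robot and the scene stay as the last step left them, time stands still between calls to the robot, and variables do not carry over. Pictures are saved under pics/ and viewed, at most 10 in all, crops included, and the job is handed in when it is done.

Besides the shell and the picture viewer there is one more tool, called after "Call:" by a JSON object that holds its "method" and its "body", one argument or row to a line. servo_tool: Moves the arm, as the interface text tells. Its arguments: {"type":"object","properties":{"moves":{"type":"array","items":{"type":"array","items":{"type":"number"}}},"claw":{"type":"number"},"force":{"type":"number"}},"required":["moves"]}

```bash
mkdir -p pics; ls
python3 - <<'E'
from workcell import *
import cv2
for n in("top","side"):
    cv2.imwrite(f"pics/{n}0.png",cv2.cvtColor(camera(n),cv2.COLOR_RGB2BGR)); print(n,get_calibration(n))
o=get_obs(); print(o["time"],o["ee_pos"],o["tcp_rot"],o["opening"])
E
```

```text
pics
top {'fx': 446.4135976237513, 'fy': 446.4135976237513, 'cx': 319.2361522344008, 'cy': 240.28144792118147, 'k1': -0.019153660984062362, 'rvec': array([ 2.08647449, -2.12130925,  0.23358567]), 'tvec': array([-0.01455063,  0.54561904,  0.83863228])}
side {'fx': 482.09362009711487, 'fy': 482.09362009711487, 'cx': 326.37712719263004, 'cy': 235.38154282818763, 'k1': 0.031048898770045307, 'rvec': array([ 2.03457156, -0.44613684,  0.29105357]), 'tvec': array([-0.48590865,  0.11994244,  0.74484931])}
0.1 [0.2483805  0.49044837 0.19914809] [-1.79928836e+02  1.52543110e-04  1.53141809e+02] 0.08553661928316583
```

View pics/top0.png

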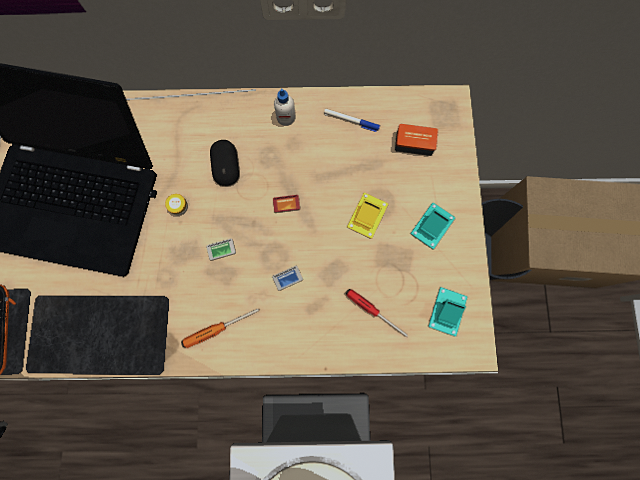

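View pics/side0.png

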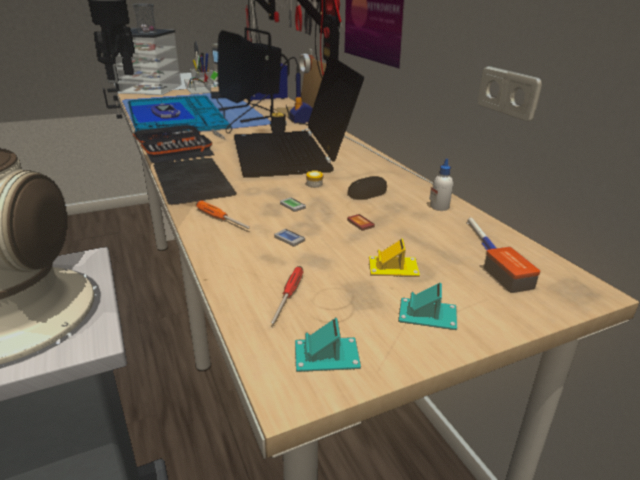

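The top view shows the blue cartridge at about (288,278), green at (221,250), maroon at (286,204) and the yellow stand at (367,215). The two teal stands are decoys. The side view shows blue at (290,237) and the yellow stand at (394,260).

```bash
cat > h.py <<'E'
from workcell import *
import cv2, numpy as np
def rays(n,px):
    c=get_calibration(n); R=cv2.Rodrigues(c["rvec"])[0]; K=np.array([[c["fx"],0,c["cx"]],[0,c["fy"],c["cy"]],[0,0,1]])
    p=cv2.undistortPoints(np.float64(px).reshape(-1,1,2),K,np.array([c["k1"],0,0,0,0])).reshape(-1,2)
    return -R.T@c["tvec"], np.c_[p,np.ones(len(p))]@R
def onplane(n,px,z):
    o,d=rays(n,px); return (o+d*((z-o[2])/d[:,2])[:,None])[:,:2]
def proj(n,P):
    c=get_calibration(n); K=np.array([[c["fx"],0,c["cx"]],[0,c["fy"],c["cy"]],[0,0,1]])
    return cv2.projectPoints(np.float64(P).reshape(-1,1,3),c["rvec"],c["tvec"],K,np.array([c["k1"],0,0,0,0]))[0].reshape(-1,2)
def rect(n,img,mask,z,seed,r=40):
    m=np.zeros_like(mask); y,x=seed[1],seed[0]; m[y-r:y+r,x-r:x+r]=mask[y-r:y+r,x-r:x+r]
    cs=cv2.findContours(m,cv2.RETR_EXTERNAL,cv2.CHAIN_APPROX_NONE)[0]; c=max(cs,key=cv2.contourArea)
    w=onplane(n,c.reshape(-1,2),z)*1000
    (cx,cy),(a,b),_=rc=cv2.minAreaRect(w.astype(np.float32)); bx=cv2.boxPoints(rc)
    e=[bx[1]-bx[0],bx[2]-bx[1]]; L=max(e,key=np.linalg.norm)
    return dict(c=(cx,cy),size=(a,b),long_deg=np.degrees(np.arctan2(L[1],L[0])),n=len(c))
E
python3 - <<'E'
from h import *
t=cv2.imread("pics/top0.png"); s=cv2.imread("pics/side0.png")
h=cv2.cvtColor(t,cv2.COLOR_BGR2HSV); hs=cv2.cvtColor(s,cv2.COLOR_BGR2HSV)
print(t[215,350],h[200,320],h[230,360],h[278,288],h[286,278])
bl=cv2.morphologyEx(((h[...,1]<60)|((h[...,0]>90)&(h[...,0]<135))).astype(np.uint8),cv2.MORPH_CLOSE,np.ones((3,3)))
print("blue",rect("top",t,bl,.008,(288,278),25))
print("label",rect("top",t,cv2.inRange(h,(95,80,0),(130,255,255)),.008,(288,278),25))
ye=cv2.morphologyEx(cv2.inRange(h,(22,140,60),(35,255,255)),cv2.MORPH_CLOSE,np.ones((3,3)))
for z in(0.003,.006): print("stand",rect("top",t,ye,z,(367,215)))
a=cv2.resize(t[180:300,260:400],None,fx=4,fy=4,interpolation=cv2.INTER_CUBIC)
b=cv2.resize(s[225:285,360:430],None,fx=6,fy=6,interpolation=cv2.INTER_CUBIC)
o=np.zeros((480,560+0,3),np.uint8);o[:]=a
bb=cv2.resize(b,(240,206)); o=np.hstack([o,np.vstack([bb,np.zeros((274,240,3),np.uint8)])])
cv2.imwrite("pics/crop.png",o)
E
```

```text
[146 185 203] [ 19  81 201] [ 31 166 206] [108 157 122] [ 25  17 167]
blue {'c': (478.17315673828125, 44.89471435546875), 'size': (34.48424530029297, 57.66341018676758), 'long_deg': np.float32(-66.60934), 'n': 75}
label {'c': (476.3348693847656, 43.65840148925781), 'size': (21.80178451538086, 39.267181396484375), 'long_deg': np.float32(-63.56615), 'n': 52}
stand {'c': (613.3311767578125, -129.26171875), 'size': (59.498592376708984, 87.71442413330078), 'long_deg': np.float32(-27.404133), 'n': 115}
stand {'c': (612.4784545898438, -128.9189910888672), 'size': (59.30769348144531, 87.43302154541016), 'long_deg': np.float32(-27.404114), 'n': 115}
```

View pics/crop.png

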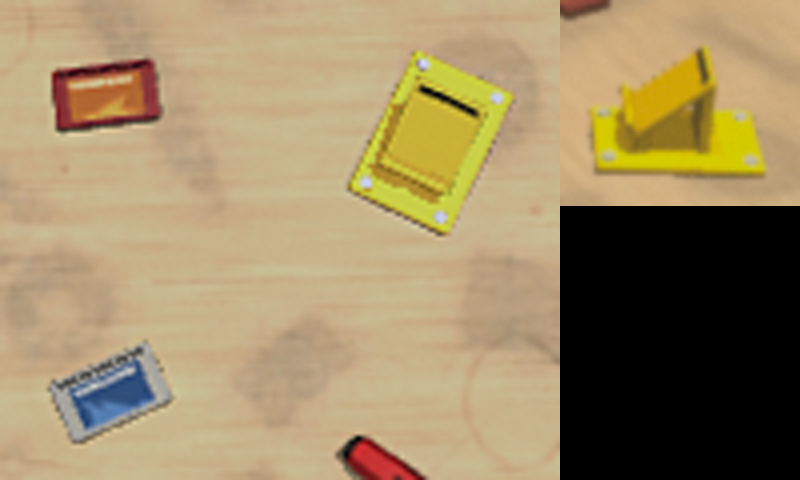

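The sizes check out: cartridge 34.5x57.7 mm and stand 59.5x87.7 mm. The blue cartridge is at (478,45) with its long axis at about -66°. The stand is at (613,-129), x axis at -27.4°, with the front towards the robot. I'll move above the cartridge with a 0.88 rad turn.

The manual's scale: shifts go in shares of 100 cm and turns go in shares of pi rad. Converting my numbers, -44.6 cm is -0.446, -43.6 cm is -0.436, 0.88 rad is 0.2801.

Call:
{"method": "servo_tool", "body": {
  "moves": [
    [0.01,-0.02,-0.005,0.0127],
    [0.03,-0.055,-0.015,0.0382],
    [0.05,-0.09,-0.025,0.0637],
    [0.07,-0.13,-0.035,0.0891],
    [0.09,-0.17,-0.045,0.1146],
    [0.11,-0.21,-0.055,0.1401],
    [0.13,-0.25,-0.065,0.1655],
    [0.15,-0.29,-0.075,0.191],
    [0.17,-0.33,-0.085,0.2165],
    [0.19,-0.37,-0.095,0.2419],
    [0.21,-0.41,-0.1,0.2674],
    [0.225,-0.436,-0.11,0.2801],
    [0.23,-0.446,-0.12,0.2801],
    [0.23,-0.446,-0.12,0.2801],
    [0.23,-0.446,-0.12,0.2801],
    [0.23,-0.446,-0.12,0.2801]
  ],
  "claw": 0.25,
  "force": 25
}}

```text
time: 1.43
ee_pos: [0.4782, 0.0448, 0.0797]
tcp_rot: [180.0, -0.0, -156.5]
wrist_force: [0.1, 0.0, 0.0]
opening: 0.0639
grasp_force: 0.0
```

To row units: -8.2 cm is -0.082, -8 cm is -0.08.

Call:
{"method": "servo_tool", "body": {
  "moves": [
    [0,0,-0.01,0],
    [0,0,-0.025,0],
    [0,0,-0.04,0],
    [0,0,-0.055,0],
    [0,0,-0.065,0],
    [0,0,-0.072,0],
    [0,0,-0.077,0],
    [0,0,-0.08,0],
    [0,0,-0.082,0],
    [0,0,-0.082,0],
    [0,0,-0.082,0]
  ],
  "claw": 0.17
}}

```text
time: 2.35
ee_pos: [0.4788, 0.0447, -0.0018]
tcp_rot: [-180.0, 0.0, -156.4]
wrist_force: [-0.1, -0.1, 0.2]
opening: 0.0712
grasp_force: 0.0
```

Call:
{"method": "servo_tool", "body": {
  "moves": [
    [0,0,0,0],
    [0,0,0,0],
    [0,0,0,0],
    [0,0,0,0],
    [0,0,0,0],
    [0,0,0,0]
  ],
  "claw": 0.5,
  "force": 25
}}

```text
time: 2.85
ee_pos: [0.4785, 0.0446, -0.0022]
tcp_rot: [-180.0, 0.0, -156.4]
wrist_force: [-0.7, 0.7, -0.4]
opening: 0.0427
grasp_force: 0.0
```

The opening is 43 mm, less than the 57 mm cartridge, so the grasp missed. I'll look before lifting.

Run:
```python
from h import *
t=camera("top"); s=camera("side")
a=cv2.resize(t[230:330,235:335],(400,400),interpolation=cv2.INTER_CUBIC)
b=cv2.resize(s[190:290,240:340],(400,400),interpolation=cv2.INTER_CUBIC)
cv2.imwrite("pics/c2.png",cv2.cvtColor(np.hstack([a,b]),cv2.COLOR_RGB2BGR))
```

```text
(no output)
```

View pics/c2.png

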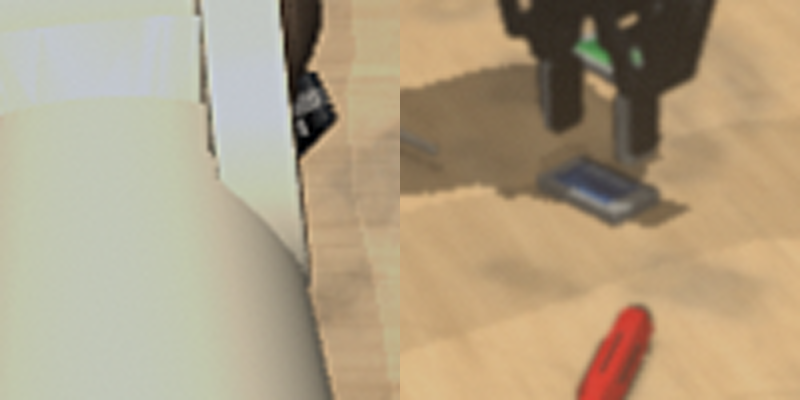

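The side view shows the cartridge still at (290,237). The two fingertips at about (280,222) and (299,230) sit above or behind it. I'll check the top-view estimate against the side view.

Run:
```python
from h import *
s=cv2.imread("pics/side0.png"); h=cv2.cvtColor(s,cv2.COLOR_BGR2HSV)
bl=((h[...,1]<60)|((h[...,0]>90)&(h[...,0]<135))).astype(np.uint8)
print("side", rect("side",s,bl,.008,(290,237),22))
print("top->side", proj("side",[[.478,.045,.008]]))
u=np.array([np.cos(np.radians(-66)),np.sin(np.radians(-66)),0])
for z in(0,.005,.01,.02): print(z,proj("side",[np.array([.4785,.0446,z])+k*.022*u for k in(-1,1)]).round(0).tolist())
hy=cv2.inRange(h,(22,140,60),(35,255,255)); print("yellow bbox",cv2.boundingRect(hy[230:290,360:430]), proj("side",[[.613,-.129,.003]]))
```

```text
side {'c': (476.769287109375, 45.134246826171875), 'size': (38.05463790893555, 59.82047653198242), 'long_deg': np.float32(-65.01559), 'n': 60}
top->side [[289.58962145 236.5114618 ]]
0 [[282.0, 236.0], [298.0, 244.0]]
0.005 [[282.0, 234.0], [298.0, 242.0]]
0.01 [[282.0, 232.0], [298.0, 239.0]]
0.02 [[282.0, 228.0], [298.0, 235.0]]
yellow bbox (9, 8, 51, 38) [[394.09947431 266.99138993]]
```

Call:
{"method": "servo_tool", "body": {
  "moves": [
    [0,0,0,0],
    [0,0,0,0],
    [0,0,0,0],
    [0,0,0,0],
    [0,0,0,0]
  ],
  "claw": 0.17
}}

```text
time: 3.37
ee_pos: [0.4785, 0.0447, -0.0022]
tcp_rot: [-180.0, 0.0, -156.4]
wrist_force: [0.7, -0.0, -0.4]
opening: 0.0705
grasp_force: 0.0
```

Run:
```python
from h import *
s=camera("side")
cv2.imwrite("pics/s3.png",cv2.cvtColor(cv2.resize(s[150:270,220:360],None,fx=5,fy=5,interpolation=cv2.INTER_CUBIC),cv2.COLOR_RGB2BGR))
o=get_obs(); print(o)
```

```text
{'time': 3.4167, 'q': array([ 5.33438800e+00, -3.44512343e+00, -2.08559944e+01,  7.25934576e+01,
       -1.69056968e-03, -1.82271606e+01]), 'qd': array([ 0.03529888, -0.08649409, -0.01620955,  0.11500872, -0.01129702,
       -0.08535737]), 'joint_efforts': array([ 7.63823846e-04, -4.19724011e+01,  4.57872713e+01,  1.31607001e-03,
       -8.45235877e-05,  2.63113299e-05]), 'ee_pos': array([ 0.4784723 ,  0.04466681, -0.00224946]), 'tcp_rot': array([-1.79999748e+02, -4.64012669e-03, -1.56438451e+02]), 'wrist_force': array([-0.49586003,  0.3317159 ,  0.98082281]), 'torque': array([ 0.02531218, -0.00503836, -0.02731858]), 'grasp_force': 0.0, 'opening': 0.0709150523329695}
```

View pics/s3.png

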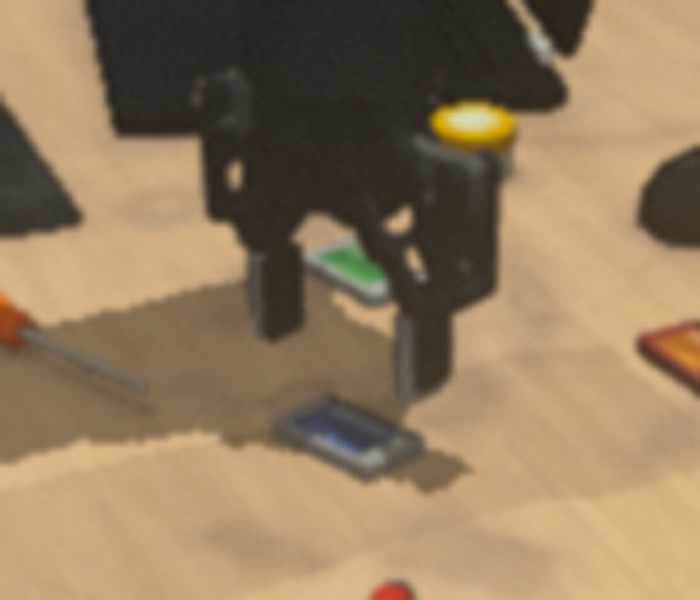

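The two fingertips end at about (275,218) and (305,231), which looks some 30 mm higher or farther back than the reported pose. I'll check this against the start picture and the top view.

Run:
```python
from h import *
for z in(.2,.22,.24): print("start side",z,proj("side",[[.248,.491,z]]).round(0))
print("at z .005/.02/.035", [onplane("side",[[275,218],[305,231]],z).round(3).tolist() for z in(.005,.02,.035,.045)])
u=np.array([np.cos(np.radians(-66)),np.sin(np.radians(-66)),0])
for z in(0,.03,.06): print("top",z,proj("top",[np.array([.4785,.0446,z])+.04*u]).round(0).tolist())
s=cv2.imread("pics/side0.png"); t=cv2.imread("pics/top0.png")
tt=cv2.cvtColor(camera("top"),cv2.COLOR_RGB2BGR)
cv2.imwrite("pics/m.png",np.hstack([cv2.resize(s[20:140,60:160],(400,480),interpolation=2),cv2.resize(tt[200:320,270:370],(400,480),interpolation=2)]))
```

```text
start side 0.2 [[125.  99.]]
start side 0.22 [[124.  90.]]
start side 0.24 [[122.  81.]]
at z .005/.02/.035 [[[0.482, 0.14], [0.518, 0.059]], [[0.472, 0.111], [0.507, 0.034]], [[0.462, 0.083], [0.495, 0.008]], [[0.455, 0.064], [0.488, -0.009]]]
top 0 [[305.0, 270.0]]
top 0.03 [[304.0, 268.0]]
top 0.06 [[304.0, 265.0]]
```

View pics/m.png

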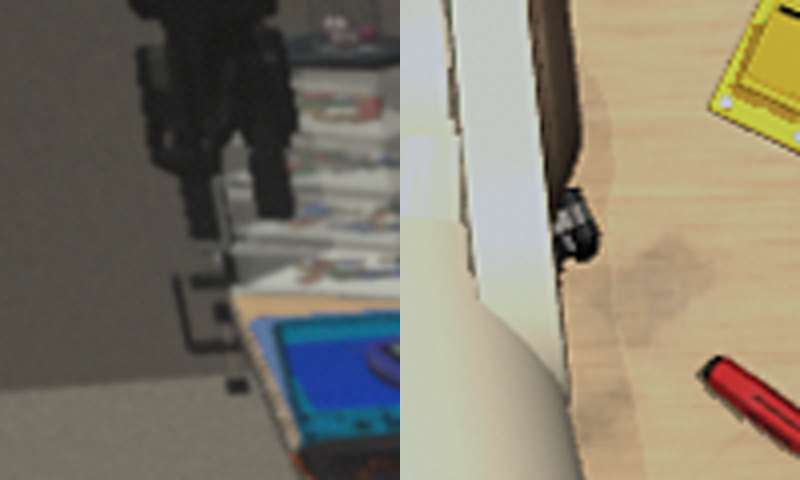

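The start view shows the same offset: the real fingertips sit about 35 mm above the reported TCP, and sideways they are exactly right, with a midpoint of (478,45). I'll go down a further 2.8 cm slowly and watch the force.

To row units: -2.8 cm is -0.028, -2.4 cm is -0.024.

Call:
{"method": "servo_tool", "body": {
  "moves": [
    [0,0,-0.005,0],
    [0,0,-0.01,0],
    [0,0,-0.014,0],
    [0,0,-0.018,0],
    [0,0,-0.021,0],
    [0,0,-0.024,0],
    [0,0,-0.026,0],
    [0,0,-0.028,0],
    [0,0,-0.028,0],
    [0,0,-0.028,0]
  ]
}}

```text
time: 4.3
ee_pos: [0.4785, 0.0447, -0.0302]
tcp_rot: [-180.0, -0.0, -156.4]
wrist_force: [-0.9, 1.0, 1.1]
opening: 0.0707
grasp_force: 0.0
```

Run:
```python
from h import *
s=camera("side")
cv2.imwrite("pics/s4.png",cv2.cvtColor(cv2.resize(s[190:270,240:340],None,fx=5,fy=5,interpolation=cv2.INTER_CUBIC),cv2.COLOR_RGB2BGR))
```

```text
(no output)
```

View pics/s4.png

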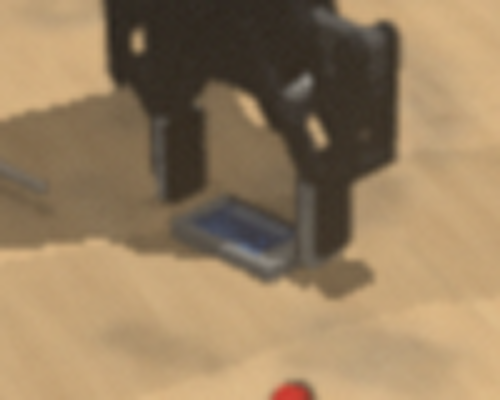

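The fingers now straddle the cartridge, with tips at about (276,230) and (305,243), roughly 8 mm above the desk. I'll go slightly lower and close.

To row units: -0.4 cm is -0.004, -0.3 cm is -0.003.

Call:
{"method": "servo_tool", "body": {
  "moves": [
    [0,0,-0.001,0],
    [0,0,-0.002,0],
    [0,0,-0.003,0],
    [0,0,-0.004,0],
    [0,0,-0.004,0]
  ]
}}

```text
time: 4.77
ee_pos: [0.4784, 0.0446, -0.0345]
tcp_rot: [180.0, -0.0, -156.4]
wrist_force: [0.5, -0.5, -0.9]
opening: 0.071
grasp_force: 0.0
```

Call:
{"method": "servo_tool", "body": {
  "moves": [
    [0,0,0,0],
    [0,0,0,0],
    [0,0,0,0],
    [0,0,0,0],
    [0,0,0,0]
  ],
  "claw": 0.6,
  "force": 25
}}

```text
time: 5.18
ee_pos: [0.4786, 0.0447, -0.034]
tcp_rot: [-180.0, 0.0, -156.4]
wrist_force: [-0.9, 0.1, 1.4]
opening: 0.0562
grasp_force: 26.8
```

Gripped: 56 mm opening at 27 N. Now I'll lift, carry and turn to a point above the stand.

To row units: -16.8 cm is -0.168, 12.4 cm is 0.124, -0.889 rad is -0.283.

Call:
{"method": "servo_tool", "body": {
  "moves": [
    [0,0,0.01,0],
    [0,0,0.025,0],
    [0,0,0.045,0],
    [0,0,0.06,-0.0064],
    [0.01,-0.015,0.07,-0.0318],
    [0.025,-0.035,0.07,-0.0637],
    [0.04,-0.055,0.07,-0.0955],
    [0.055,-0.075,0.07,-0.1273],
    [0.07,-0.095,0.07,-0.1592],
    [0.085,-0.115,0.07,-0.191],
    [0.1,-0.135,0.07,-0.2228],
    [0.113,-0.153,0.07,-0.2546],
    [0.12,-0.163,0.07,-0.2737],
    [0.124,-0.168,0.07,-0.283],
    [0.124,-0.168,0.07,-0.283],
    [0.124,-0.168,0.07,-0.283],
    [0.124,-0.168,0.07,-0.283]
  ]
}}

```text
time: 6.6
ee_pos: [0.6021, -0.1226, 0.036]
tcp_rot: [180.0, -0.0, 152.7]
wrist_force: [-0.8, -0.4, -0.6]
opening: 0.0562
grasp_force: 26.7
```

Run:
```python
from h import *
s=camera("side")
cv2.imwrite("pics/s5.png",cv2.cvtColor(cv2.resize(s[190:290,330:450],None,fx=5,fy=5,interpolation=cv2.INTER_CUBIC),cv2.COLOR_RGB2BGR))
P=np.array([.6025,-.1235,.074]);e=np.array([.46,.888,0])*.0285;a=np.array([.888,-.46,0])*.017;z=np.array([0,0,.004])
print(((proj("side",[P,P-e-a+z,P-e+a+z,P-e-a-z])-[330,190])*5).round(0))
```

```text
[[304. 212.]
 [262. 240.]
 [362. 243.]
 [260. 260.]]
```

View pics/s5.png

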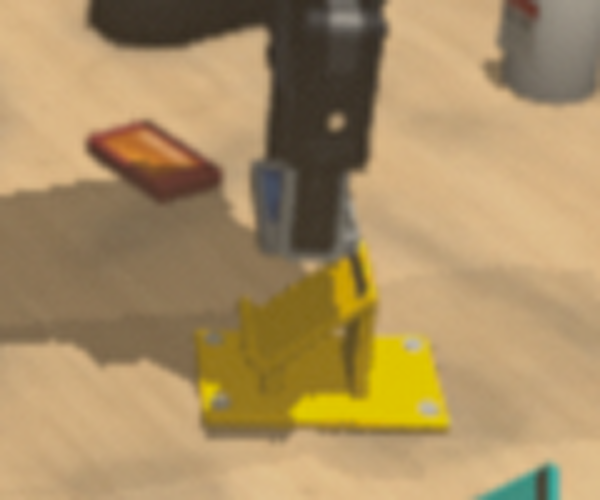

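The picture shows the cartridge held flat above the plate, with its front bottom corner at about (262,255) in the crop against a predicted (260,260). I'll go down until the rear edge meets the slope, which will then rotate the cartridge flush.

To row units: -2.5 cm is -0.025, -2.4 cm is -0.024.

Call:
{"method": "servo_tool", "body": {
  "moves": [
    [0,0,-0.005,0],
    [0,0,-0.012,0],
    [0,0,-0.018,0],
    [0,0,-0.022,0],
    [0,0,-0.024,0],
    [0,0,-0.025,0],
    [0,0,-0.025,0]
  ],
  "force": 20
}}

```text
time: 7.23
ee_pos: [0.602, -0.1231, 0.0109]
tcp_rot: [-180.0, -0.1, 152.6]
wrist_force: [-3.2, 1.5, 3.6]
opening: 0.0562
grasp_force: 27.1
```

To row units: -0.5 cm is -0.005, -0.4 cm is -0.004.

Call:
{"method": "servo_tool", "body": {
  "moves": [
    [0.0002,-0.0001,-0.001,0],
    [0.0003,-0.0002,-0.002,0],
    [0.0004,-0.0002,-0.003,0],
    [0.0005,-0.0003,-0.004,0],
    [0.0006,-0.0003,-0.005,0],
    [0.0006,-0.0003,-0.005,0]
  ]
}}

```text
time: 7.73
ee_pos: [0.6029, -0.1235, 0.0077]
tcp_rot: [180.0, 0.0, 152.6]
wrist_force: [-9.0, 2.8, 15.7]
opening: 0.056
grasp_force: 30.6
```

To row units: -0.4 cm is -0.004, -0.3 cm is -0.003.

Call:
{"method": "servo_tool", "body": {
  "moves": [
    [0.0002,-0.0001,-0.001,0],
    [0.0003,-0.0002,-0.002,0],
    [0.0004,-0.0002,-0.003,0],
    [0.0005,-0.0003,-0.004,0],
    [0.0005,-0.0003,-0.004,0]
  ]
}}

```text
time: 8.15
ee_pos: [0.6037, -0.1239, 0.0038]
tcp_rot: [180.0, 0.1, 152.6]
wrist_force: [-8.5, 1.9, 15.1]
opening: 0.0559
grasp_force: 33.1
```

Run:
```python
from h import *
s=camera("side")
cv2.imwrite("pics/s6.png",cv2.cvtColor(cv2.resize(s[190:290,330:450],None,fx=5,fy=5,interpolation=cv2.INTER_CUBIC),cv2.COLOR_RGB2BGR))
```

```text
(no output)
```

View pics/s6.png

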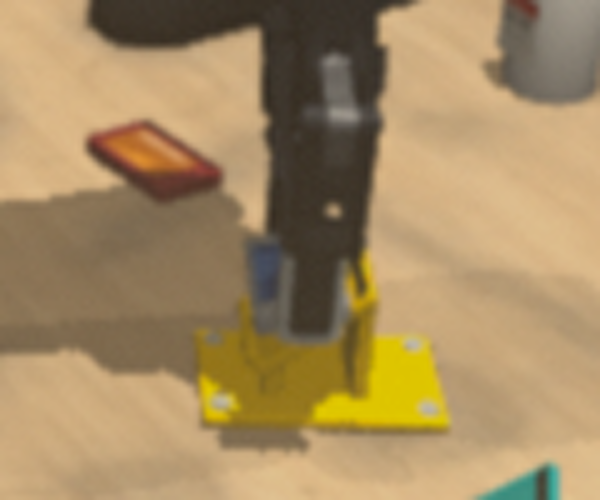

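The front edge has tipped down in the picture, and the force has levelled off at about 15 N, which suggests the cartridge is pivoting in the pads. I'll continue.

To row units: -0.4 cm is -0.004, -0.3 cm is -0.003.

Call:
{"method": "servo_tool", "body": {
  "moves": [
    [0.0002,-0.0001,-0.001,0],
    [0.0003,-0.0002,-0.002,0],
    [0.0004,-0.0002,-0.003,0],
    [0.0005,-0.0003,-0.004,0],
    [0.0005,-0.0003,-0.004,0],
    [0.0005,-0.0003,-0.004,0]
  ]
}}

```text
time: 8.7
ee_pos: [0.6045, -0.1243, 0.0004]
tcp_rot: [180.0, 0.1, 152.6]
wrist_force: [-8.0, 2.6, 18.9]
opening: 0.0564
grasp_force: 35.7
```

To row units: -0.15 cm is -0.0015, -0.1 cm is -0.001.

Call:
{"method": "servo_tool", "body": {
  "moves": [
    [0,0,-0.0005,0],
    [0,0,-0.001,0],
    [0,0,-0.0015,0],
    [0,0,-0.0015,0],
    [0,0,-0.0015,0]
  ]
}}

```text
time: 9.12
ee_pos: [0.6047, -0.1244, -0.0005]
tcp_rot: [180.0, 0.2, 152.6]
wrist_force: [-10.7, 2.7, 22.3]
opening: 0.0563
grasp_force: 36.7
```

The force is rising, so the cartridge should be nearly flush. I'll ease the load, then release gently.

To row units: 0.15 cm is 0.0015, 0.1 cm is 0.001.

Call:
{"method": "servo_tool", "body": {
  "moves": [
    [0,0,0.001,0],
    [0,0,0.0015,0],
    [0,0,0.0015,0]
  ]
}}

```text
time: 9.37
ee_pos: [0.6045, -0.1244, -0.0003]
tcp_rot: [180.0, 0.1, 152.6]
wrist_force: [-5.4, 1.6, 13.5]
opening: 0.0563
grasp_force: 35.8
```

Call:
{"method": "servo_tool", "body": {
  "moves": [
    [0,0,0,0],
    [0,0,0,0],
    [0,0,0,0],
    [0,0,0,0],
    [0,0,0,0],
    [0,0,0,0]
  ],
  "claw": 0.1
}}

```text
time: 9.87
ee_pos: [0.604, -0.1242, -0.0025]
tcp_rot: [-180.0, -0.0, 152.6]
wrist_force: [0.5, -0.5, -0.1]
opening: 0.0769
grasp_force: 0.0
```

To row units: 22 cm is 0.22, 20 cm is 0.2.

Call:
{"method": "servo_tool", "body": {
  "moves": [
    [0,0,0.005,0],
    [0,0,0.015,0],
    [0,0,0.03,0],
    [0,0,0.05,0],
    [0,0,0.07,0],
    [-0.01,0.02,0.09,0],
    [-0.03,0.05,0.11,0],
    [-0.05,0.08,0.12,0],
    [-0.07,0.11,0.12,0],
    [-0.09,0.14,0.12,0],
    [-0.11,0.17,0.12,0],
    [-0.12,0.2,0.12,0],
    [-0.12,0.22,0.12,0],
    [-0.12,0.22,0.12,0],
    [-0.12,0.22,0.12,0]
  ]
}}

```text
time: 11.12
ee_pos: [0.4841, 0.0966, 0.1189]
tcp_rot: [180.0, 0.1, 152.8]
wrist_force: [-0.5, -0.1, -0.6]
opening: 0.0767
grasp_force: 0.0
```

Run:
```python
from h import *
s=cv2.cvtColor(camera("side"),cv2.COLOR_RGB2BGR); t=cv2.cvtColor(camera("top"),cv2.COLOR_RGB2BGR)
cv2.imwrite("pics/f.png",np.hstack([cv2.resize(s[220:290,355:435],(400,350),interpolation=2),cv2.resize(t[180:250,327:407],(400,350),interpolation=2)]))
# expected corners of the leaning cartridge's label face, and the measured label direction/centre in top view
a=np.radians(-27.4);X=np.array([np.cos(a),np.sin(a),0]);Y=np.array([-np.sin(a),np.cos(a),0]);Z=np.array([0,0,1.])
c,sn=np.cos(np.radians(40)),np.sin(np.radians(40));U=c*X+sn*Z;N=-sn*X+c*Z
O=np.array([.613,-.129,0])-.009*X+.033*Z+.008*N
cor=[O+i*.017*U+j*.0285*Y for i,j in((-1,-1),(-1,1),(1,1),(1,-1))]
print("side",((proj("side",cor)-[355,220])*5).round(0).tolist()); print("top",((proj("top",cor)-[327,180])*5).round(0).tolist())
h=cv2.cvtColor(t,cv2.COLOR_BGR2HSV); print(rect("top",t,cv2.inRange(h,(95,80,0),(130,255,255)),O[2],(367,215),30),O)
```

```text
side [[131.0, 215.0], [121.0, 133.0], [197.0, 84.0], [211.0, 163.0]]
top [[241.0, 243.0], [119.0, 185.0], [150.0, 117.0], [274.0, 175.0]]
{'c': (597.9141845703125, -122.12055969238281), 'size': (39.20948791503906, 22.226009368896484), 'long_deg': np.float32(64.348694), 'n': 55} [ 0.60044425 -0.12249172  0.03912836]
```

View pics/f.png

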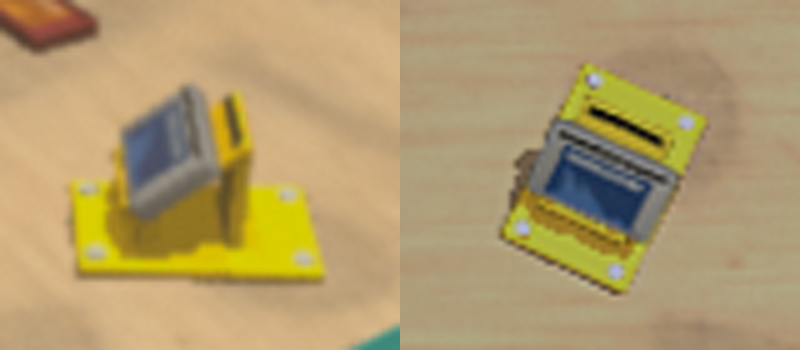

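The cartridge is leaning flat with the label outwards. Its corners match the predicted ones: side crop (131,215), (121,133), (197,84); top crop (241,243), (150,117). The label direction is 64° against the stand's 62.6°. I'll hand it in.

```bash
python3 -c "
from workcell import *
print(job_done())"
```

```text
the job is handed in; nothing more can be done
None
```

The blue-label cartridge is leaning on the yellow stand, label outwards and released, and the final pictures match the expected pose; the job is handed in, but no verdict came back.

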